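# Refit the square spindle of the cheese shredder

### The job

Take the spindle with the wooden crossbar handle out of its wooden block and put it back into the cheese shredder: lower it into the round throat, turn it without forcing until its square shaft finds the hidden square hole of the hub, and slide it fully home so that its flange sits flush on the throat. Then turn the handle a quarter turn clockwise (seen from above) to show that the disc is driven, and let go. Do not push the other things on the bench about.

Things in the scene. Friction and masses are not known exactly. Their poses are not given: they have to be found in the camera images.
- spindle: Loose steel spindle, 100 mm tall, 0.16 kg, standing upright in the block. Origin on its axis at the underside of its round flange (36 mm across, 5 mm thick); z up the axis, x along the handle. Below: square shaft 16 x 16 mm, sides parallel to x and y, down to z -36 mm (last 1.5 mm bevelled by 0.5 mm), then a round pilot tip 15 mm across down to z -46 mm.
- handle (a point): Middle of the spindle's wooden crossbar handle, 41 mm above the spindle's origin: 62 mm long (x), 14 mm thick (y), 26 mm tall, on a round neck 16 mm across. Grip it across its 14 mm thickness.
- block: Fixed wooden block 75 x 75 x 60 mm with a vertical round hole 27 mm across through its middle, in which the spindle stands, its flange resting on the top. Origin at the centre of the underside, z up.
- shredder: Fixed hand-turned cheese shredder, white housing 140 mm deep (x) by 124 mm wide (y), flat cover at height 95 mm, open in front with the round perforated disc inside. Origin at the centre of the underside, z up. The spindle goes in from above through the throat.
- rim (a point): Centre of the mouth of the shredder's round throat: a steel ring on the cover, 42 mm across, hole 27 mm across, 102 mm above the bench. When the spindle is fully home its flange lies on this ring and its origin is at this point. More than 40 N between spindle and shredder counts as forcing.
- hub (a point): Centre of the hub's top face, 17 mm under the rim; square hole 17.8 mm wide through the 18 mm thick hub. How the square lies is not measured, differs each time and repeats every 90 degrees; its axes here are the shredder's. The pilot tip enters at any angle; then the square shoulder rests on the hub, flange about 19 mm above the rim, until turned to within about 0.1 rad of the hole.
- disc (a joint): Turn of the shredder's disc and hub, rad, 0 at the start, growing clockwise seen from above; it stays where it is left. It turns stiffly (about 0.22 N m), so that a light drag of the spindle does not turn it, but the seated spindle does.
- garlic: Bystander: head of garlic, 60 mm across, loose. Origin at its underside.
- spice_jar: Bystander: spice jar, 45 mm across, 105 mm tall, loose. Origin at its underside.
- tin: Bystander: low food tin, 75 mm across, 58 mm tall, loose. Origin at its underside.
- tomato: Bystander: tomato, 65 mm across, loose. Origin at its underside.
Mind the look-alikes: they are no part of the job. What is shaped like the spindle but green or purple is not meant.

How it is judged:
On the way, in this order (a step that is already met when the one before it is completed fails the run):
1. the spindle is lifted clear of its block (z of spindle in the frame of block above 0.11 m), for 0.1 s.
2. the spindle is threaded fully home in the shredder, flange on the throat (horizontal distance between spindle and rim below 0.004 m and z of spindle in the frame of rim below 0.004 m and angle between spindle's own z axis and vertical below 0.08 rad), for 0.2 s.
3. the seated spindle has turned the disc clockwise by about a quarter turn (value of joint disc above 1.1 rad), for 0.1 s.
At the end, for the whole second after the job is handed in: The spindle stands still and released in the shredder, its origin within 4 mm of the throat's axis and less than 4 mm above the rim, tilted less than 0.08 rad, and the disc stands 1.1 to 2.1 rad clockwise of where it was at the start (all of step 2 and linear speed of spindle below 0.01 m/s and value of joint disc between 1.1 and 2.1 rad); the robot touches nothing.
It fails at once if the spindle is forced against the shredder (more than 40 N) (contact force between spindle and shredder above 40 N).
It fails at once if a bystander is pushed more than 30 mm (distance of any of garlic, spice_jar, tin, tomato from where it was at the start of the episode above 0.03 m).
It also fails if it takes over 64 s, if anything falls off the work surface, if the arm or the gripper's body presses on something with over 40 N, if the wrist force passes 120 N, or if a joint passes its speed limit or range.

### The arm

A 6-joint arm with a two-finger parallel gripper is mounted at the origin on a cart in front of the work surface, level with it; the furniture and walls round the work are solid. World frame = base frame: x ahead of the robot, y to its left, z up, the work surface at z = 0. Lengths are in m, angles in rad, forces in N, time in s.
With the tool pointing down it reaches from about 0.35 to 0.85 m from the base axis. Payload 8.1 kg.
Tool frame: the origin (TCP) lies midway between the tips of the shut fingers; the grasp point (between the pads) lies robot.grip_depth behind it (robot.grip_depth is the distance from the TCP to the grasp point, in m); z points along the fingers, y is the line along which they close (so a half turn about z gives the same grasp; the last joint's range is limited). The gripper opens to 93 mm and grips with 3 to 60 N. Pads are 15 mm wide; open, the fingers measure 128 mm over their backs; the gripper's body (75 mm by 188 mm) begins 65 mm behind the grasp point.
Start: joints at [-1.197, 0.13, 1.488, -0, 1.523, -0.085], TCP at [0.266, -0.538, 0.219] pointing down, gripper open.
Joint ranges: [-2.96, 2.96], [-0.89, 2.26], [0.02, 2.5], [-1.34, 4.48], [0, 2.73], [-2.66, 2.66]. Speed limits (rad/s): [2.39, 2.39, 2.79, 3.14, 3.14, 3.14].

### API

Orientations are given as a rotation vector (axis times angle).
In Python, from plant import robot gives the robot as it stands.
- The arm moves only by the tool carry_out, never from a script. Its argument "rows" is a list of rows, each a list of 6 numbers: the shift along the tool's x, y, z in m, then the turn, a rotation vector about the tool's x, y, z in degrees. A call has 1 to 12 rows; each row is the pose to reach, as a shift and turn from the pose commanded when the call began, along the tool's axes at that moment; what a row does not reach only later rows make up. A row lasts 1/8 s, in which the tool goes at most 62.5 mm and 10.7 degrees, less where a joint would pass 70% of its speed; a pose out of reach is approached as far as the arm can. A call with a gripper value outside its range is refused whole. "jaw" is the closure in counts, from 0 (fully open) to 255 (shut), set as the call begins (left out, the last holds). The fingers move at their own pace and stop on an object; "force" is the grip in N (left out, the last holds). Time passes only in rows, so rows that repeat a pose let the fingers close. It gives the time, the measured TCP pose, the force, the opening and the grip force at its end, in the units of the state.
- robot.read_state(): the state, without advancing time (a new reading comes with each control period).
- robot.read_camera(name): name is "scene" or "top" or "wrist"; returns the picture (400x640x3 uint8, red, green, blue); there is no depth.
- robot.camera_model(name): a dict with "fx", "fy", "cx", "cy" (pixels), "dist" ([k1, k2, p1, p2, k3] as OpenCV has them; the pictures are not rectified), "R" (3x3) and "t" (3): a world point X has camera coordinates R X + t; the wrist camera has in their place "mount" (4x4, takes a point from camera to tool coordinates, whose origin is the TCP and whose axes are the flange's). Camera axes: x right, y down, z forward; pixel columns grow to the right and rows downward; lengths in m; the calibration is good to about 2 mm. A picture is of the moment at which its call begins: read the wrist's pose just before it. camera_model takes no time and is no camera call.
- robot.close_job(): hands the job in; it is judged then, once.
Trained networks look in the newest picture that a camera, given by its name, has taken for a name from the list of things; names that differ only in an ending like _2 or _b are one class to them, and where a whole thing is asked for, a point or a joint stands for the part that bears it (a point fixed in the world has none). Each returns a list of dicts, best first, with "conf" (0 to 1); they miss things now and then, are a little off and sometimes report something else, mostly with a low value. They report only what shows in the picture. A call takes as long as a camera call. They do not tell look-alikes from the thing itself.
- robot.outline_of(camera, target): "pixels" (400x640 bool, what is visible of it) and "pixel" ([column, row] in pixels, amid what is visible of it).
The state is a dict: "t": time; "q": joint angles; "dq": joint speeds; "joint_torque": joint torques, N m; "tool_pos": TCP position; "orientation": TCP orientation; "force": force on the tool from outside, world axes, zero at the start; "wrist_torque": the same for the moment, N m; "opening": finger opening in m; "gripper_force": force on a finger pad.
Only numpy, scipy, OpenCV 4.12 (cv2) and the standard library are available. Lean on these libraries where they do the work, as an engineer would, in place of code of your own. Each camera call takes 0.05 s, during which the arm holds its last target. There are 200 camera calls.

## Working session

There is one attempt and no reset: what is moved stays moved. The work goes in short steps, Python scripts to look and compute and a tool call to move; the robot and the scene stay as the last step left them, time stands still between calls to the robot, and variables do not carry over. Pictures are saved under pics/ and viewed, at most 10 in all, crops included, and the job is handed in when it is done.

Besides the shell and the picture viewer there is one more tool, called in YAML: its name, and indented under it one key for each argument. carry_out: Moves the arm, as the interface text tells. Its arguments: {"type":"object","properties":{"rows":{"type":"array"},"jaw":{"type":"number"},"force":{"type":"number"}},"required":["rows"]}

```bash
mkdir -p pics; ls; cat > h.py <<'E'
import numpy as np, cv2
from scipy.spatial.transform import Rotation as Rot
from plant import robot
def save(n,img): cv2.imwrite('pics/'+n,cv2.cvtColor(np.ascontiguousarray(img),cv2.COLOR_RGB2BGR))
def cam(name,st=None):
    m=robot.camera_model(name); K=np.array([[m['fx'],0,m['cx']],[0,m['fy'],m['cy']],[0,0,1.]]); d=np.array(m['dist'],float)
    if 'mount' in m:
        st=st or robot.read_state(); T=np.eye(4);T[:3,:3]=Rot.from_rotvec(st['orientation']).as_matrix();T[:3,3]=st['tool_pos']
        C=T@np.array(m['mount']); R=C[:3,:3].T; t=-R@C[:3,3]
    else: R=np.array(m['R']);t=np.array(m['t'])
    return K,d,R,t
def onz(c,px,z):
    K,d,R,t=c; u=cv2.undistortPoints(np.array(px,float).reshape(-1,1,2),K,d).reshape(-1,2)
    o=-R.T@t; r=np.c_[u,np.ones(len(u))]@R
    return o+r*((z-o[2])/r[:,2])[:,None]
def proj(c,X):
    K,d,R,t=c; return cv2.projectPoints(np.array(X,float).reshape(-1,1,3),cv2.Rodrigues(R)[0],t,K,d)[0].reshape(-1,2)
E
python3 - <<'E'
from h import *
a=robot.read_camera('scene');b=robot.read_camera('top')
save('scene.png',a);save('top.png',b)
s=robot.read_state();print(s['t'],s['tool_pos'],s['orientation'],robot.grip_depth)
for n in ['scene','top']:
  for k in ['spindle','block','shredder','garlic','spice_jar','tin','tomato']:
    for o in robot.outline_of(n,k)[:4]:
      ys,xs=np.where(o['pixels']);print(n,k,round(o['conf'],2),np.round(o['pixel']),xs.min(),xs.max(),ys.min(),ys.max(),len(xs))
E
```

```text
pics
0.1 [ 0.26555212 -0.53745201  0.21768606] [-3.05763221e+00 -7.14039874e-01  3.93242560e-04] 0.0188
scene spindle 0.68 [248. 231.] 231 260 218 257 660
scene spindle 0.65 [285. 241.] 271 298 227 256 528
scene spindle 0.59 [242. 274.] 230 250 263 303 324
scene block 0.78 [285. 268.] 259 312 240 291 1858
scene garlic 0.75 [266. 208.] 254 277 200 220 359
scene spice_jar 0.64 [337. 222.] 331 350 199 246 873
scene tin 0.92 [388. 163.] 374 400 149 176 672
scene tomato 0.75 [335. 150.] 326 345 146 157 166
top spindle 0.77 [224. 228.] 219 232 213 239 250
top spindle 0.65 [179. 216.] 165 184 204 222 221
top spindle 0.57 [233. 187.] 225 241 174 196 207
top block 0.58 [232. 234.] 208 245 213 248 775
top shredder 0.78 [359. 194.] 329 389 162 228 2957
top garlic 0.63 [294. 175.] 284 304 163 182 338
top spice_jar 0.76 [291. 249.] 279 298 239 262 381
top tin 0.66 [443. 239.] 427 460 227 256 784
top tomato 0.85 [432. 180.] 421 445 168 192 471
```

View pics/scene.png

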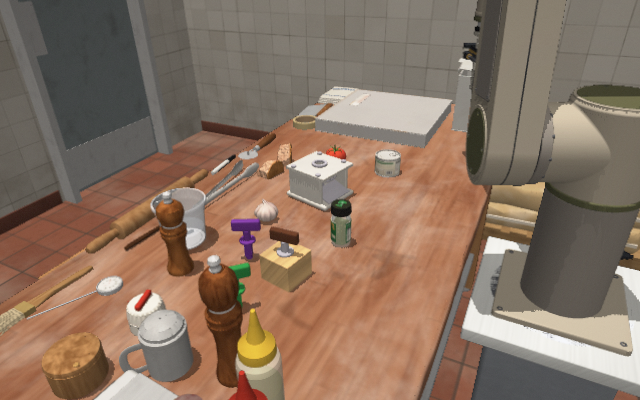

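View pics/top.png

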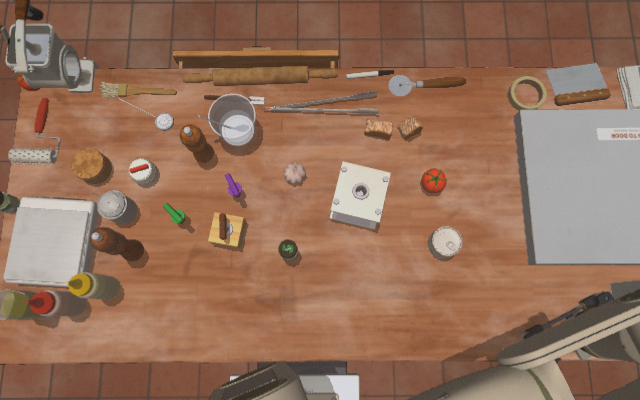

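The three spindle-like things in the top view are brown in the block (224,228), purple (233,187) and green (174,213). Only the brown one stands in the wooden block and has a wooden handle, so it is the one meant. I'll confirm that in a crop and compute positions.

```bash
python3 - <<'E'
from h import *
b=robot.read_camera('top')
c=cam('top')
o=[o for o in robot.outline_of('top','spindle')]
for q in o:
  ys,xs=np.where(q['pixels']); X=onz(c,np.c_[xs,ys],0.114)[:,:2]; m=X.mean(0); w,v=np.linalg.eigh(np.cov((X-m).T)); print(q['pixel'],m,np.sqrt(w)*3.46,np.degrees(np.arctan2(v[1,1],v[0,1])))
for k,z in [('block',.06),('shredder',.095),('garlic',.03),('spice_jar',.1),('tin',.058),('tomato',.04)]:
  q=robot.outline_of('top',k)
  if q: print(k,onz(c,q[0]['pixel'],z)[0])
print('rim',onz(c,[361,191],.102), 'blk', onz(c,[227,231],.06))
print('cam', -c[2].T@c[3])
im=np.hstack([cv2.resize(b[205:255,200:250],(400,400),interpolation=2),cv2.resize(b[160:230,325:395],(400,400),interpolation=2)])
save('crop1.png',im)
E
```

```text
[234.0, 186.8] [0.60085815 0.14666803] [0.02590261 0.05201733] -150.07404359321433
[224.7, 225.5] [0.50074496 0.16470189] [0.0284419  0.05565456] -168.6563187982467
[176.2, 215.0] [0.5351132  0.28555479] [0.02249848 0.05684292] 50.20104564767599
block [0.4939357  0.15479511 0.06      ]
shredder [ 0.57984133 -0.16273061  0.095     ]
garlic [0.65892086 0.00627435 0.03      ]
spice_jar [0.44689888 0.00968893 0.1       ]
tomato [ 0.63970797 -0.36744358  0.04      ]
rim [[ 0.59062631 -0.16730156  0.102     ]] blk [[0.49878719 0.16696591 0.06      ]]
cam [ 0.30014136 -0.04761889  1.31395861]
```

View pics/crop1.png

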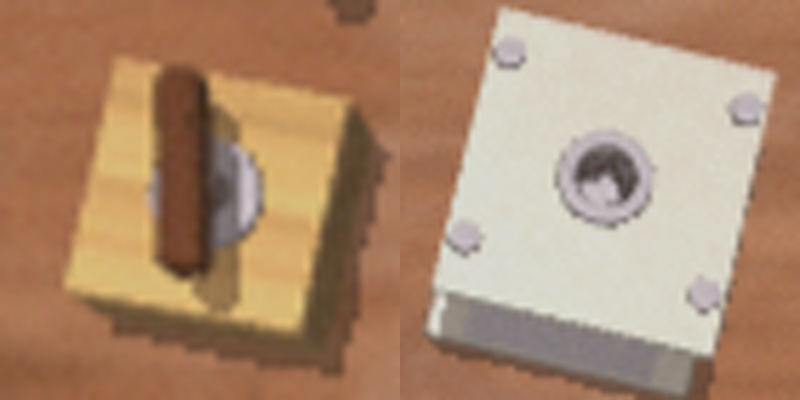

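The crop confirms it: the left half shows the brown wooden crossbar on the steel flange in the block, handle centre at top-view px (222.9, 226.5). The right half shows the throat ring at px (360.9, 191.2).

```bash
cat >> h.py <<'E'
def rel(pos,R):
    s=robot.read_state(); R0=Rot.from_rotvec(s['orientation'])
    print('rel mm',np.round(1000*R0.inv().apply(np.array(pos)-s['tool_pos']),1),'deg',np.round((R0.inv()*R).as_rotvec(degrees=True),1))
def down(yaw): # tool x at world angle yaw (deg), z down
    a=np.radians(yaw);x=np.array([np.cos(a),np.sin(a),0]);z=np.array([0,0,-1.]);return Rot.from_matrix(np.c_[x,np.cross(z,x),z])
E
python3 - <<'E'
from h import *
c=cam('top'); f=lambda x,y:(200+x/8,205+y/8)
P=onz(c,[f(185,72),f(181,270)],.114); print(P); d=P[0]-P[1];h=np.degrees(np.arctan2(d[1],d[0]));print('yaw',h,np.linalg.norm(d))
R=Rot.from_rotvec(robot.read_state()['orientation']).as_matrix();print(R)
print(robot.camera_model('wrist')['mount'])
for y in(h,h+180,h+90): rel([P[:,0].mean(),P[:,1].mean(),.25],down(y))
print(robot.read_state()['q'])
E
```

```text
[[0.53175513 0.16850643 0.114     ]
 [0.47156934 0.16752158 0.114     ]]
yaw 0.9374758801623472 0.06019385605493861
[[ 8.96577490e-01  4.42886899e-01  1.12979482e-05]
 [ 4.42886899e-01 -8.96577490e-01  5.71980908e-06]
 [ 1.26627146e-05 -1.24538814e-07 -1.00000000e+00]]
[[ 1.55001017e-04 -9.60009947e-01 -2.79965849e-01  7.73611168e-02]
 [ 9.99999969e-01  9.41262297e-05  2.30881358e-04  2.50995039e-04]
 [-1.95296271e-04 -2.79965876e-01  9.60009932e-01 -1.66039018e-01]
 [ 0.00000000e+00  0.00000000e+00  0.00000000e+00  1.00000000e+00]]
rel mm [ 524.2 -528.5  -31.3] deg [-0.  -0.  25.4]
rel mm [ 524.2 -528.5  -31.3] deg [   0.    -0.  -154.6]
rel mm [ 524.2 -528.5  -31.3] deg [  0.   -0.  -64.6]
[-1.19738817e+00  1.30393972e-01  1.48818945e+00  1.26203413e-05
  1.52301044e+00 -8.54084822e-02]
```

carry_out:
  rows:
    - [40, -40, -30, 0, 0, -10]
    - [85, -85, -60, 0, 0, -20]
    - [130, -130, -70, 0, 0, -30]
    - [175, -175, -70, 0, 0, -41]
    - [218, -220, -70, 0, 0, -51]
    - [262, -264, -70, 0, 0, -61]
    - [306, -308, -70, 0, 0, -72]
    - [350, -352, -70, 0, 0, -82]
    - [393, -396, -70, 0, 0, -92]
    - [437, -440, -70, 0, 0, -103]
    - [480, -484, -70, 0, 0, -113]
    - [524, -528, -70, 0, 0, -123]
  jaw: 0
  force: 20

```text
t: 2.7
tool_pos: [0.4967, 0.1507, 0.3866]
orientation: [0.823, 3.031, 0.0]
force: [0.2, -0.3, 0.0]
opening: 0.0931
gripper_force: 0.0
```

I gave those shifts in mm instead of m. The speed limits kept it harmless, and the arm ended up above the block. I'll use metres from here.

```bash
python3 - <<'E'
from h import *
rel([.5017,.168,.25],down(180.9));print(robot.read_state()['q'])
E
```

```text
rel mm [  4.5  17.4 136.6] deg [  0.    0.1 -31.3]
[ 1.95941162e-01 -9.53600153e-02  1.41375547e+00 -2.10668208e-04
  1.82214087e+00 -8.44888191e-01]
```

carry_out:
  rows:
    - [0.001, 0.005, 0.04, 0, 0, -10]
    - [0.003, 0.01, 0.08, 0, 0, -20]
    - [0.0045, 0.0174, 0.12, 0, 0, -31.3]
    - [0.0045, 0.0174, 0.12, 0, 0, -31.3]
    - [0.0045, 0.0174, 0.12, 0, 0, -31.3]

```text
t: 3.32
tool_pos: [0.5019, 0.1657, 0.2679]
orientation: [-0.01, 3.14, 0.0]
force: [-0.2, -0.3, 1.3]
opening: 0.0929
gripper_force: 0.0
```

```bash
python3 - <<'E'
from h import *
rel([.5017,.168,.25],down(180.9));s=robot.read_state();print(s['q'],s['tool_pos'])
w=robot.read_camera('wrist');save('w1.png',w)
c=cam('wrist',s)
for q in robot.outline_of('wrist','spindle'):
  ys,xs=np.where(q['pixels']); print(q['conf'],q['pixel'],xs.min(),xs.max(),ys.min(),ys.max(),len(xs),onz(c,q['pixel'],.114))
E
```

```text
rel mm [ 0.2  2.3 17.9] deg [ 0.   0.1 -0.5]
[ 2.21967822e-01 -8.11785699e-02  1.61416203e+00 -1.19407675e-04
  1.60689790e+00 -1.35513418e+00] [0.5018812  0.16570939 0.26789273]
0.97 [321.6, 181.6] 307 337 160 220 1154 [[0.49293723 0.16952147 0.114     ]]
0.78 [426.5, 215.4] 406 453 194 241 1042 [[0.52805355 0.27944791 0.114     ]]
0.73 [306.0, 266.8] 290 322 241 299 1172 [[0.58774471 0.15349506 0.114     ]]
```

View pics/w1.png

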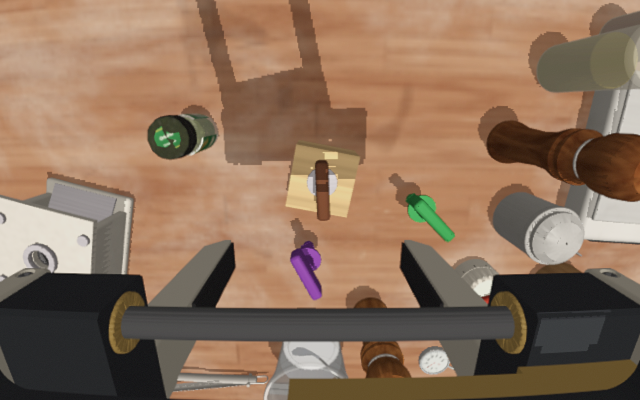

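The wrist view shows the brown handle at about (322,190) in the block, the purple decoy at (306,270) and the green one at (428,215). Part of the throat is at (42,257).

```bash
cat >> h.py <<'E'
def brown(w,c,box,z,zs=None):
    x0,x1,y0,y1=box; p=w[y0:y1,x0:x1].astype(int); m=(p[...,0]-p[...,2]>20)&(p[...,0]<135)
    n,l,st,ce=cv2.connectedComponentsWithStats(m.astype(np.uint8)); i=1+st[1:,4].argmax()
    ys,xs=np.where(l==i); X=onz(c,np.c_[xs+x0,ys+y0],z)[:,:2]
    r=cv2.minAreaRect((X*1e4).astype(np.float32)); print('rect',st[i],np.array(r[0])/1e4,np.array(r[1])/10,r[2]); return m
E
python3 - <<'E'
from h import *
w=cv2.cvtColor(cv2.imread('pics/w1.png'),cv2.COLOR_BGR2RGB);c=cam('wrist')
m=brown(w,c,(300,345,150,230),.114); print(onz(c,[(42,257)],.102),onz(c,[(321,160),(323,220)],.114))
# predicted handle box corners
for p in [(.5017,.168)]:
  print(proj(c,[[p[0]+dx,p[1]+dy,z] for dx in(-.031,.031) for dy in(-.007,.007) for z in(.114,.088)]).round())
save('crop2.png',cv2.resize(w[140:230,270:375],(700,600),interpolation=2))
E
```

```text
rect [ 14  10  16  61 772] [0.50355352 0.16987997] [63.01495361 14.09327698] 2.358150005340576
[[ 0.58901306 -0.16090696  0.102     ]] [[0.47219762 0.16880345 0.114     ]
 [0.53498349 0.17154829 0.114     ]]
[[313. 158.]
 [313. 155.]
 [327. 159.]
 [327. 155.]
 [313. 218.]
 [313. 210.]
 [326. 218.]
 [326. 210.]]
```

View pics/crop2.png

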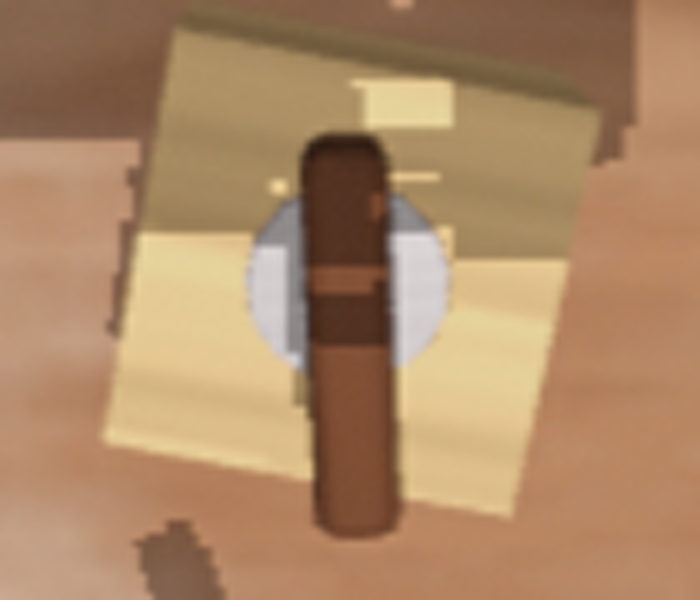

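The crop shows the brown handle on the round flange, centred in the block. It measures 63 x 14 mm, which matches the spindle. Now I'll descend.

```bash
python3 - <<'E'
from h import *
rel([.503,.1695,.082],down(182.2));print(robot.read_state()['tool_pos'])
E
```

```text
rel mm [  0.2   3.6 186.8] deg [ 0.   0.2 -1.8]
[0.50249932 0.16573934 0.2687846 ]
```

carry_out:
  rows:
    - [0, 0.0036, 0.04, 0, 0.2, -1.8]
    - [0, 0.0036, 0.08, 0, 0.2, -1.8]
    - [0, 0.0036, 0.12, 0, 0.2, -1.8]
    - [0, 0.0036, 0.15, 0, 0.2, -1.8]
    - [0, 0.0036, 0.17, 0, 0.2, -1.8]
    - [0, 0.0036, 0.186, 0, 0.2, -1.8]
    - [0, 0.0036, 0.186, 0, 0.2, -1.8]
    - [0, 0.0036, 0.186, 0, 0.2, -1.8]

```text
t: 4.42
tool_pos: [0.5023, 0.1696, 0.0814]
orientation: [0.065, -3.139, -0.001]
force: [0.7, 0.4, 0.3]
opening: 0.093
gripper_force: 0.0
```

carry_out:
  rows:
    - [0, 0, 0, 0, 0, 0]
    - [0, 0, 0, 0, 0, 0]
    - [0, 0, 0, 0, 0, 0]
    - [0, 0, 0, 0, 0, 0]
    - [0, 0, 0, 0, 0, 0]
    - [0, 0, 0, 0, 0, 0]
    - [0, 0, 0, 0, 0, 0]
    - [0, 0, 0, 0, 0, 0]
  jaw: 255
  force: 30

```text
t: 5.42
tool_pos: [0.5013, 0.1694, 0.08]
orientation: [0.065, -3.137, -0.0]
force: [-1.1, 2.0, 0.1]
opening: 0.0179
gripper_force: 0.5
```

carry_out:
  rows:
    - [0, 0, 0, 0, 0, 0]
    - [0, 0, 0, 0, 0, 0]
    - [0, 0, 0, 0, 0, 0]
    - [0, 0, 0, 0, 0, 0]

```text
t: 5.92
tool_pos: [0.5013, 0.1694, 0.08]
orientation: [0.065, -3.137, -0.0]
force: [-0.1, 0.9, -1.2]
opening: 0.015
gripper_force: 30.0
```

carry_out:
  rows:
    - [0, 0, -0.02, 0, 0, 0]
    - [0, 0, -0.05, 0, 0, 0]
    - [0, 0, -0.09, 0, 0, 0]
    - [0, 0, -0.13, 0, 0, 0]
    - [0, 0, -0.16, 0, 0, 0]
    - [0, 0, -0.16, 0, 0, 0]
    - [0, 0, -0.16, 0, 0, 0]

```text
t: 6.8
tool_pos: [0.5012, 0.1692, 0.2382]
orientation: [0.065, -3.135, 0.001]
force: [-0.7, 0.2, -1.8]
opening: 0.0148
gripper_force: 30.0
```

```bash
python3 - <<'E'
from h import *
rel([.590,-.166,.24],down(182.2));s=robot.read_state();print(s['q'],s['tool_pos'],s['opening'],s['gripper_force'],s['force'])
E
```

```text
rel mm [ -74.8 -338.6   -2.1] deg [-0.  -0.3  0.2]
[ 2.28167823e-01 -6.42523610e-02  1.65172091e+00  6.28748421e-04
  1.55979198e+00 -1.38421613e+00] [0.50117827 0.1691853  0.23817009] 0.014773989204260886 29.99906748533249 [-0.73135526  0.24775199 -1.8461777 ]
```

carry_out:
  rows:
    - [-0.015, -0.03, 0, 0, 0, 0]
    - [-0.03, -0.075, 0, 0, 0, 0]
    - [-0.05, -0.12, 0, 0, 0, 0]
    - [-0.07, -0.165, 0, 0, 0, 0]
    - [-0.09, -0.21, 0, 0, 0, 0]
    - [-0.11, -0.255, 0, 0, 0, 0]
    - [-0.13, -0.295, 0, 0, 0, 0]
    - [-0.14, -0.325, 0, 0, 0, 0]
    - [-0.145, -0.336, 0, 0, 0, 0]
    - [-0.145, -0.336, 0, 0, 0, 0]
    - [-0.145, -0.336, 0, 0, 0, 0]
    - [-0.145, -0.336, 0, 0, 0, 0]

```text
t: 8.3
tool_pos: [0.6607, -0.1589, 0.2398]
orientation: [0.068, -3.138, -0.0]
force: [-0.7, 0.4, -2.3]
opening: 0.0148
gripper_force: 30.0
```

```bash
python3 - <<'E'
from h import *
s=robot.read_state();w=robot.read_camera('wrist');save('w2full.png',w);c=cam('wrist',s)
print(s['tool_pos'],s['orientation'],s['q'])
p=proj(c,[.590,-.166,.102])[0];print(p)
x,y=p.astype(int);x0,y0=max(0,x-40),max(0,y-30);print(x0,y0)
save('w2.png',np.vstack([cv2.resize(w,(480,300)),cv2.resize(w[y0:y0+50,x0:x0+80],(480,300),interpolation=2)]))
E
```

```text
[ 0.66065699 -0.15892477  0.23976425] [ 6.76769252e-02 -3.13755528e+00 -2.03536386e-04] [-3.10957791e-01  3.42883220e-01  1.20426155e+00 -9.57423107e-04
  1.59761659e+00 -1.92491150e+00]
[313.38224003 119.40335592]
273 89
```

View pics/w2.png

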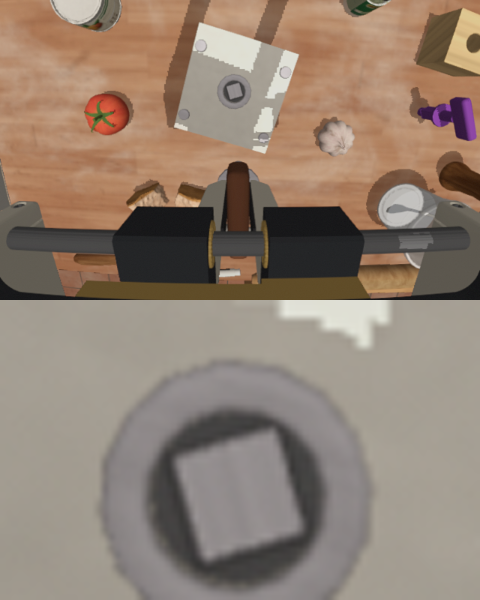

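The throat ring is centred at about px (312.5,121), and the square hole of the hub shows inside it, turned roughly 15° in the image. I'll measure both.

```bash
python3 - <<'E'
from h import *
c=cam('wrist'); f=lambda a:[(273+x/6,89+y/6) for x,y in a]
w=cv2.imread('pics/w2full.png',0)
Q=onz(c,f([(172,155),(278,128),(305,230),(205,265)]),.085)
print(Q.mean(0),[ (round(np.linalg.norm(e)*1e3,1),round(np.degrees(np.arctan2(e[1],e[0]))%90,1)) for e in np.roll(Q,-1,0)-Q])
print(onz(c,f([(237,195)]),.102))
R=onz(c,f([(103,195),(370,195),(237,60)]),.102);print(R)
# held handle: top face z = TCP+0.034
s=robot.read_state();W=cv2.cvtColor(cv2.imread('pics/w2full.png'),cv2.COLOR_BGR2RGB)
brown(W,c,(296,338,212,300),s['tool_pos'][2]+.034)
E
```

```text
[ 0.59242292 -0.16671304  0.085     ] [(np.float64(17.4), np.float64(16.3)), (np.float64(16.5), np.float64(17.8)), (np.float64(17.1), np.float64(21.4)), (np.float64(18.1), np.float64(19.0))]
[[ 0.59201225 -0.16695582  0.102     ]]
[[ 0.5928585  -0.1873217   0.102     ]
 [ 0.59112784 -0.14675351  0.102     ]
 [ 0.57226556 -0.16773883  0.102     ]]
rect [   5    3   33   85 2453] [ 0.64666831 -0.16024098] [41.04628906 14.87106934] 2.492125988006592
```

```bash
python3 - <<'E'
from h import *
rel([.5901,-.1678,.178],down(198.4))
E
```

```text
rel mm [70.8 -5.6 62.1] deg [  0.   -0.2 -15.9]
```

carry_out:
  rows:
    - [0.025, -0.002, 0.0, 0, 0, -5]
    - [0.05, -0.004, 0, 0, 0, -10]
    - [0.0708, -0.0056, 0.02, 0, -0.2, -15.9]
    - [0.0708, -0.0056, 0.045, 0, -0.2, -15.9]
    - [0.0708, -0.0056, 0.062, 0, -0.2, -15.9]
    - [0.0708, -0.0056, 0.062, 0, -0.2, -15.9]
    - [0.0708, -0.0056, 0.062, 0, -0.2, -15.9]
    - [0.0708, -0.0056, 0.062, 0, -0.2, -15.9]

```text
t: 9.35
tool_pos: [0.5909, -0.169, 0.1791]
orientation: [-0.499, 3.1, -0.001]
force: [0.2, -0.4, -1.9]
opening: 0.0151
gripper_force: 30.0
```

```bash
python3 - <<'E'
from h import *
rel([.5901,-.1678,.158],down(198.4))
s=robot.read_state();w=robot.read_camera('wrist');a=robot.read_camera('scene');print(s['tool_pos'],s['force'])
cs=cam('scene');p=proj(cs,[.592,-.167,.12])[0].astype(int);print(p)
save('w3.png',np.hstack([cv2.resize(w[100:300,220:420],(400,400)),cv2.resize(a[p[1]-45:p[1]+35,p[0]-40:p[0]+40],(400,400),interpolation=2)]))
E
```

```text
rel mm [ 0.4  1.4 21.1] deg [-0.   0.1 -0.1]
[ 0.59090297 -0.16900359  0.17913709] [ 0.21322753 -0.36824068 -1.8573565 ]
[319 155]
```

View pics/w3.png

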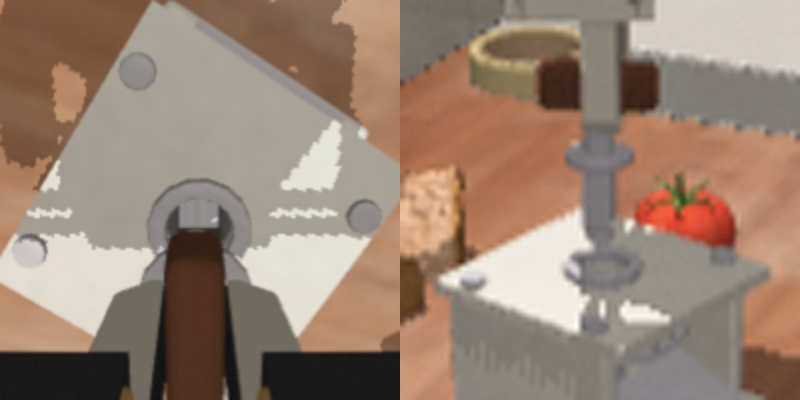

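The left half shows the shaft lined up over the throat. In the right half the spindle hangs upright just above the ring. I'll descend gently.

carry_out:
  rows:
    - [0.0002, 0.001, 0.006, 0, 0, 0]
    - [0.0002, 0.001, 0.012, 0, 0, 0]
    - [0.0002, 0.001, 0.017, 0, 0, 0]
    - [0.0002, 0.001, 0.021, 0, 0, 0]
    - [0.0002, 0.001, 0.023, 0, 0, 0]
    - [0.0002, 0.001, 0.023, 0, 0, 0]

```text
t: 10.2
tool_pos: [0.5894, -0.1679, 0.1546]
orientation: [0.499, -3.101, -0.001]
force: [-0.1, -0.1, -2.5]
opening: 0.0145
gripper_force: 30.0
```

carry_out:
  rows:
    - [0, 0, 0.003, 0, 0, 0]
    - [0, 0, 0.006, 0, 0, 0]
    - [0, 0, 0.009, 0, 0, 0]
    - [0, 0, 0.009, 0, 0, 0]

```text
t: 10.7
tool_pos: [0.5893, -0.1678, 0.1453]
orientation: [0.499, -3.101, -0.001]
force: [0.8, -0.0, -2.3]
opening: 0.0148
gripper_force: 30.0
```

carry_out:
  rows:
    - [0, 0, 0.001, 0, 0, 0]
    - [0, 0, 0.002, 0, 0, 0]
    - [0, 0, 0.003, 0, 0, 0]
    - [0, 0, 0.004, 0, 0, 0]
    - [0, 0, 0.005, 0, 0, 0]
    - [0, 0, 0.006, 0, 0, 0]
    - [0, 0, 0.006, 0, 0, 0]

```text
t: 11.58
tool_pos: [0.5895, -0.1679, 0.1396]
orientation: [0.499, -3.102, -0.001]
force: [0.3, 0.9, -2.6]
opening: 0.0148
gripper_force: 30.0
```

carry_out:
  rows:
    - [0, 0, 0.001, 0, 0, 0]
    - [0, 0, 0.002, 0, 0, 0]
    - [0, 0, 0.003, 0, 0, 0]
    - [0, 0, 0.004, 0, 0, 0]
    - [0, 0, 0.004, 0, 0, 0]

```text
t: 12.2
tool_pos: [0.5894, -0.1679, 0.1356]
orientation: [0.499, -3.101, -0.001]
force: [-0.2, 0.4, -2.3]
opening: 0.015
gripper_force: 30.0
```

carry_out:
  rows:
    - [0, 0, 0.0015, 0, 0, 0]
    - [0, 0, 0.003, 0, 0, 0]
    - [0, 0, 0.0045, 0, 0, 0]
    - [0, 0, 0.006, 0, 0, 0]
    - [0, 0, 0.0075, 0, 0, 0]
    - [0, 0, 0.009, 0, 0, 0]
    - [0, 0, 0.0105, 0, 0, 0]
    - [0, 0, 0.0105, 0, 0, 0]

```text
t: 13.2
tool_pos: [0.5894, -0.1679, 0.1251]
orientation: [0.499, -3.101, -0.001]
force: [0.5, 0.3, -1.9]
opening: 0.0152
gripper_force: 30.0
```

carry_out:
  rows:
    - [0, 0, 0.0005, 0, 0, 0]
    - [0, 0, 0.001, 0, 0, 0]
    - [0, 0, 0.0015, 0, 0, 0]
    - [0, 0, 0.0015, 0, 0, 0]

```text
t: 13.7
tool_pos: [0.5895, -0.1679, 0.1237]
orientation: [0.499, -3.102, -0.001]
force: [0.9, -0.6, -1.5]
opening: 0.0146
gripper_force: 30.0
```

carry_out:
  rows:
    - [0, 0, 0.0004, 0, 0, 0]
    - [0, 0, 0.0008, 0, 0, 0]
    - [0, 0, 0.0012, 0, 0, 0]
    - [0, 0, 0.0012, 0, 0, 0]

```text
t: 14.2
tool_pos: [0.5895, -0.1679, 0.1225]
orientation: [0.499, -3.102, -0.001]
force: [0.4, 0.1, -1.3]
opening: 0.015
gripper_force: 30.0
```

carry_out:
  rows:
    - [0, 0, 0.0003, 0, 0, 0]
    - [0, 0, 0.0006, 0, 0, 0]
    - [0, 0, 0.0009, 0, 0, 0]
    - [0, 0, 0.0009, 0, 0, 0]

```text
t: 14.7
tool_pos: [0.5896, -0.1678, 0.122]
orientation: [-0.499, 3.101, 0.001]
force: [-1.5, 1.2, 1.9]
opening: 0.0149
gripper_force: 30.0
```

Contact is felt, so it is seated. I'll turn clockwise about the spindle axis, which lies about 2.2 mm from the TCP along the tool's −x, and watch the force.

carry_out:
  rows:
    - [0, 0.0002, -0.0003, 0, 0, 5]
    - [0, 0.0004, -0.0003, 0, 0, 10]
    - [-0.0001, 0.0006, -0.0003, 0, 0, 15]
    - [-0.0001, 0.0008, -0.0003, 0, 0, 20]
    - [-0.0001, 0.0008, -0.0003, 0, 0, 20]
  force: 45

```text
t: 15.32
tool_pos: [0.5893, -0.1669, 0.1221]
orientation: [-0.046, -3.141, -0.001]
force: [-1.7, 2.0, 1.7]
opening: 0.0146
gripper_force: 45.0
```

```bash
python3 - <<'E'
from h import *
s=robot.read_state();print(s['force'],s['wrist_torque'],s['tool_pos'])
E
```

```text
[-1.65738182  2.03649802  1.67779111] [0.47078074 0.12923022 0.16094948] [ 0.58932589 -0.1668764   0.12205877]
```

carry_out:
  rows:
    - [0, 0.0002, 0, 0, 0, 6]
    - [0, 0.0004, 0, 0, 0, 12]
    - [-0.0001, 0.0007, 0, 0, 0, 18]
    - [-0.0002, 0.0009, 0, 0, 0, 24]
    - [-0.0003, 0.0011, 0, 0, 0, 30]
    - [-0.0004, 0.0013, 0, 0, 0, 36]
    - [-0.0005, 0.0014, 0, 0, 0, 40]
    - [-0.0005, 0.0014, 0, 0, 0, 40]

```text
t: 16.32
tool_pos: [0.5902, -0.1648, 0.1221]
orientation: [-1.114, -2.937, -0.003]
force: [0.1, 4.9, 2.2]
opening: 0.0146
gripper_force: 45.0
```

carry_out:
  rows:
    - [0, 0.0002, 0, 0, 0, 6]
    - [0, 0.0004, 0, 0, 0, 12]
    - [-0.0001, 0.0007, 0, 0, 0, 18]
    - [-0.0002, 0.0009, 0, 0, 0, 24]
    - [-0.0003, 0.0011, 0, 0, 0, 30]
    - [-0.0004, 0.0013, 0, 0, 0, 36]
    - [-0.0004, 0.0013, 0, 0, 0, 36]

```text
t: 17.2
tool_pos: [0.592, -0.1639, 0.1222]
orientation: [1.968, 2.449, 0.004]
force: [2.6, 6.2, -0.0]
opening: 0.0147
gripper_force: 45.0
```

```bash
python3 - <<'E'
from h import *
s=robot.read_state();print(s['force'],s['wrist_torque'],s['tool_pos'],s['q'][5])
E
```

```text
[ 2.5603046   6.2245393  -0.03356169] [ 1.18911827 -0.65843243  0.16917759] [ 0.59199304 -0.16393895  0.12218981] -0.5726303502549315
```

carry_out:
  rows:
    - [0, 0, 0, 0, 0, 0]
    - [0, 0, 0, 0, 0, 0]
    - [0, 0, 0, 0, 0, 0]
    - [0, 0, 0, 0, 0, 0]
    - [0, 0, 0, 0, 0, 0]
    - [0, 0, 0, 0, 0, 0]
    - [0, 0, 0, 0, 0, 0]
    - [0, 0, 0, 0, 0, 0]
  jaw: 0

```text
t: 18.2
tool_pos: [0.5911, -0.165, 0.122]
orientation: [-1.971, -2.446, -0.001]
force: [0.5, 0.9, 0.2]
opening: 0.09
gripper_force: 0.0
```

carry_out:
  rows:
    - [0, 0, -0.01, 0, 0, 0]
    - [0, 0, -0.03, 0, 0, 0]
    - [0, 0, -0.06, 0, 0, 0]
    - [0, 0, -0.09, 0, 0, 0]
    - [0, 0, -0.12, 0, 0, 0]
    - [0, 0, -0.12, 0, 0, 0]
    - [0, 0, -0.12, 0, 0, 0]

```text
t: 19.08
tool_pos: [0.5911, -0.1651, 0.2421]
orientation: [1.971, 2.446, 0.001]
force: [0.1, -0.3, -0.4]
opening: 0.0928
gripper_force: 0.0
```

```bash
python3 - <<'E'
from h import *
s=robot.read_state();w=robot.read_camera('wrist');a=robot.read_camera('scene');print(s['t'],s['tool_pos'],s['opening'])
c=cam('wrist',s);q=proj(c,[.592,-.167,.11])[0].astype(int);print(q)
y0=max(0,q[1]-60);x0=max(0,q[0]-60);brown(w,c,(q[0]-40,q[0]+40,max(0,q[1]-40),q[1]+40),.156)
p=proj(cam('scene'),[.592,-.167,.12])[0].astype(int)
save('w4.png',np.hstack([cv2.resize(w[y0:y0+120,x0:x0+120],(400,400)),cv2.resize(a[p[1]-40:p[1]+40,p[0]-40:p[0]+40],(400,400),interpolation=2)]))
E
```

```text
19.075 [ 0.59107702 -0.16507488  0.24214763] 0.09283095575090398
[318 197]
rect [  30   13   22   67 1053] [ 0.59047842 -0.16093718] [13.65851288 56.58321533] 17.927425384521484
```

View pics/w4.png

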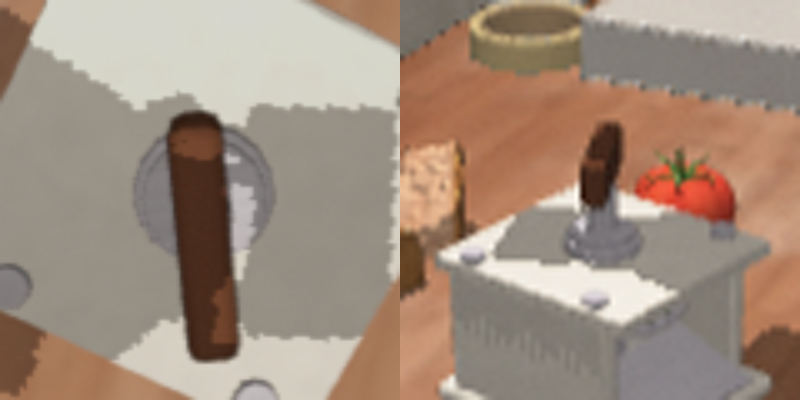

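The left half shows the spindle released and concentric in the throat, with the handle turned about 90° clockwise. The right half shows the flange lying flush on the ring. I'm handing it in.

```bash
python3 -c "
from plant import robot
print(robot.close_job())"
```

```text
the job is handed in; nothing more can be done
None
```

The spindle is home in the shredder with its flange flush on the throat. I turned it about a quarter turn clockwise and let go, then handed the job in; no verdict came back, and the disc angle itself was not measured.

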